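Catch the case lid off its stay and lower it shut

ROBOT

A 6-joint arm with a two-finger parallel gripper is mounted at the origin on a cart in front of the work surface, level with it; the furniture and walls round the work are solid. World frame = base frame: x ahead of the robot, y to its left, z up, the work surface at z = 0. Lengths are in m, angles in rad, forces in N, time in s.
With the tool pointing down it reaches from about 0.2 to 0.875 m from the base axis. Payload 3.4 kg.
Tool frame: the origin (TCP) lies on the centre line of the jaws, within the pads' length; the fingertips stand ahead of it and the grasp point (between the pads) is the TCP (arm.tip_reach is the z of the fingertips in the tool frame, in m); z points along the fingers, y is the line along which they close (so a half turn about z gives the same grasp; the last joint's range is limited). The gripper opens to 94 mm and grips with 3 to 60 N. Pads are 16 mm wide; open, the fingers measure 119 mm over their backs; the gripper's body (75 mm by 177 mm) begins 78 mm behind the grasp point.
Start: joints at [-1.421, 0.276, 1.505, -0, 1.361, -0.121], TCP at [0.154, -0.554, 0.224] pointing down, gripper open.
Joint ranges: [-2.89, 2.89], [-0.75, 2.08], [0.22, 2.7], [-1.18, 4.32], [0.11, 2.71], [-2.7, 2.7]. Speed limits (rad/s): [2.57, 2.57, 3.14, 3.14, 3.14, 3.14].

INTERFACE

Orientations are given as [roll, pitch, yaw] about the fixed x, y, z axes, in that order (R = Rz(yaw) Ry(pitch) Rx(roll)).
In Python, from rig import arm gives the robot as it stands.
- The arm moves only by the tool move_arm, never from a script. Its argument "targets" is a list of rows, each a list of 4 numbers: the shift along the world's x, y, z scaled (see below), then the turn about the world's z scaled (see below). In form: [[tx, ty, tz, turn], ...]. A call has 1 to 12 rows; each row is the pose to reach, as a shift and turn from the pose commanded when the call began, turning the shorter way round; what a row does not reach only later rows make up. The controller multiplies each number of a shift by 0.2 m and each number of a turn by pi rad. A row lasts 1/10 s, in which the tool goes at most 50 mm and 8.59 degrees, less where a joint would pass 70% of its speed; a pose out of reach is approached as far as the arm can. A call with a number of a shift or a turn outside -1 to 1 is refused whole. A call with a gripper value outside its range is refused whole. "claw" is the closure, from -1 (fully open) to 1 (shut), so that 0 is half open, set as the call begins (left out, the last holds). The fingers move at their own pace and stop on an object; "squeeze" is the grip in N (left out, the last holds). Time passes only in rows, so rows that repeat a pose let the fingers close. It gives the time, the measured TCP pose, the force, the opening and the grip force at its end, in the units of the state.
- arm.observe(): the state, without advancing time (a new reading comes with each control period).
- arm.camera(name): name is "scene" or "top"; returns a dict with "frame" (384x512x3 uint8, red, green, blue), "depth" (384x512 float32, m along the optical axis (not along the pixel's ray), 0 where there is no reading), "vfov" (degrees; the focal length in pixels is half the picture's height over the tangent of half this angle, whatever the lens; pixels are square), "cx", "cy" (the principal point, pixels), "R" (3x3) and "t" (3): a world point X has camera coordinates R X + t. Camera axes: x right, y down, z forward; pixel columns grow to the right and rows downward; lengths in m; the calibration is good to about 2 mm. A picture is of the moment at which its call begins.
- arm.close_job(): hands the job in; it is judged then, once.
The state is a dict: "t": time; "joint_pos": joint angles; "qd": joint speeds; "tau": joint torques, N m; "tcp_pos": TCP position; "tcp_rot": TCP orientation; "wrist_force": force on the tool from outside, world axes, zero at the start; "wrist_torque": the same for the moment, N m; "gripper_width": finger opening in m; "grasp_force": force on a finger pad.
Only numpy, scipy, OpenCV 4.12 (cv2) and the standard library are available. Lean on these libraries where they do the work, as an engineer would, in place of code of your own. Each camera call takes 0.05 s, during which the arm holds its last target. There are 200 camera calls.

TASK

The lid of the plywood case on the worktop is propped open by a thin steel stay. With your fingers waiting just under the lid's front edge, to the right of the stay, push the stay over to the left so that it drops flat into the case, catch the falling lid on the fingers while it is still well open, and lower it gently until it is fully shut, without letting it slam. Do not raise the lid or grip anything, leave the things in and around the case where they are, and take the hand away at the end.

Things in the scene. Friction and masses are not known exactly. Their poses are not given: they have to be found in the camera images.
- saw_case: open-topped plywood case, fixed to the worktop: 170 mm deep (its x), 260 mm wide (its y), rim 85 mm above the worktop, walls 10 mm. Origin: centre of its underside. x points from its front wall to its back wall, away from the robot, y to its left, z up; turned by up to 0.25 rad either way. A bent-rod handle stands out 15 mm from each end wall
- lid_hinge (a point): middle of the lid's hinge line on the case's back wall: 85 mm behind the case's origin (its +x) and 85 mm up; the line runs along the case's y. Axes as the case's
- case_lid (a joint): angle of the lid, rad: 0 fully shut, grows as it opens, about 0.72 on its stay. A plywood board, 190 mm from hinge to front edge, 266 mm wide, 9 mm thick, 0.3 to 0.6 kg. Shut, its underside lies on the rim and its front edge overhangs the front wall by 20 mm. The hinge is nearly free: let go, the lid slams in under half a second
- lid_lip (a point): middle of the lid's front edge, on its underside, 190 mm from the hinge line; moves with the lid. Axes: x along the board from front edge to hinge, y to the left, z square to the board
- lid_stay (a joint): angle of the stay that props the lid, rad: 0 folded flat along the inside of the front wall, its end to the left; 1.64 raised, leaning 0.07 rad to the right of upright against its stop. It swings sideways only. Pushed left (about 1 N) past upright it slips from under the lid when about 0.2 to 0.4 rad over, then falls flat by itself, clear below the rim
- stay_pivot (a point): the stay's pivot inside the front wall: in the case's frame 67 mm in front of the origin, 50 mm to the right, 76 mm up. Axes as the case's
- stay_cap (a point): centre of the stay's round plastic cap, 10 mm across, 118 mm from the pivot; moves with the stay, a round steel rod 6 mm thick. Raised, the stay also leans 0.19 rad towards the back, and its cap bears under the lid about 22 mm in from the front edge, measured along the board
- blade_carton: a small pale carton, 34 x 62 x 18 mm, lying in the case at its right end; bystander, origin at the centre of its underside
- ring_spanner: a plain steel combination spanner, 159 mm long, 8 mm thick, lying in the case along its back wall; bystander, origin at the centre of its underside
- hex_bolt: a steel hex bolt, 58 mm long, 22 mm across, lying in the case; bystander, origin at the centre of its underside
- carpenter_pencil: a flat pencil, 150 x 14 x 7 mm, lying on the worktop in front of the case; bystander, origin at the centre of its underside
- screwdriver: a screwdriver with a thick handle, 179 mm long, 29 mm high, lying on the worktop in front of the case; bystander, origin at the centre of its underside
- cork_block: a sanding block, 105 x 64 x 32 mm, on the worktop left of the case; bystander, origin at the centre of its underside
- clamp: a small C clamp lying flat, 132 x 91 x 18 mm, on the worktop to the left; bystander, origin at the centre of its underside
- pine_offcut: a pine offcut, 40 x 120 x 19 mm, on the worktop to the left; bystander, origin at the centre of its underside

How it is judged:
On the way, in this order (a step that is already met when the one before it is completed fails the run):
1. the stay has been pushed from under the lid and the lid lies caught on the fingers, still at least 0.3 rad open (value of joint lid_stay below 1 rad and value of joint case_lid above 0.3 rad and contact force between the fingers and case_lid above 0.4 N), for 0.2 s.
2. the lid has been lowered on the fingers to less than 0.15 rad open (value of joint case_lid below 0.15 rad and contact force between the fingers and case_lid above 0.3 N).
At the end, for the whole second after the job is handed in: the lid lies fully shut (within 0.015 rad, about 3 mm at its front edge) and at rest, the stay lies folded in the case (within 0.12 rad of flat), the hand is clear (value of joint case_lid below 0.015 rad and velocity of joint case_lid between -0.05 and 0.05 rad/s and value of joint lid_stay below 0.12 rad); the robot touches nothing.
It fails at once if the lid falls freely instead of being caught at once (faster than 5 rad/s) (velocity of joint case_lid below -5 rad/s).
It fails at once if the lid slams: faster than 1.5 rad/s (0.28 m/s at its front edge) in the last 0.1 rad before it is shut (value of joint case_lid below 0.1 rad and velocity of joint case_lid below -1.5 rad/s).
It fails at once if the lid is raised to more than 0.85 rad, 0.13 rad above where it stood on the stay (value of joint case_lid above 0.85 rad).
It fails at once if the lid (more than 18 N from the fingers) or the stay (more than 10 N) is pinched or forced (contact force between the fingers and case_lid above 18 N or contact force between the fingers and lid_stay above 10 N).
It fails at once if one of the things in or around the case is moved by more than 20 mm (distance of any of blade_carton, ring_spanner, hex_bolt, carpenter_pencil, screwdriver, cork_block, clamp, pine_offcut from where it was at the start of the episode above 0.02 m).
It also fails if it takes over 40 s, if anything falls off the work surface, if the arm or the gripper's body presses on something with over 40 N, if the wrist force passes 120 N, or if a joint passes its speed limit or range.

## Working session

There is one attempt and no reset: what is moved stays moved. The work goes in short steps, Python scripts to look and compute and a tool call to move; the robot and the scene stay as the last step left them, time stands still between calls to the robot, and variables do not carry over. Pictures are saved under pics/ and viewed, at most 10 in all, crops included, and the job is handed in when it is done.

Besides the shell and the picture viewer there is one more tool, called after ">>>" by a JSON object that holds its "api" and its "payload", one argument or row to a line. move_arm: Moves the arm, as the interface text tells. Its arguments: {"type":"object","properties":{"targets":{"type":"array","items":{"type":"array","items":{"type":"number","minimum":-1,"maximum":1}}},"claw":{"type":"number"},"squeeze":{"type":"number"}},"required":["targets"]}

```bash
mkdir -p pics; ls; cat > h.py <<'E'
from rig import arm
import numpy as np, cv2
def cam(n):
    c=arm.camera(n); f=192/np.tan(np.radians(c['vfov'])/2); return c,f
def world(c,f):
    d=c['depth']; v,u=np.mgrid[0:384,0:512]
    P=np.stack([(u-c['cx'])/f*d,(v-c['cy'])/f*d,d],-1)
    W=(P-c['t'])@c['R']; W[d==0]=np.nan; return W
def proj(c,f,X):
    p=np.asarray(X)@np.asarray(c['R']).T+c['t']; return p[...,:2]/p[...,2:]*f+[c['cx'],c['cy']]
E
python3 - <<'E'
from h import *
for n in('scene','top'):
    c,f=cam(n); cv2.imwrite(f'pics/{n}0.png',c['frame'][...,::-1]); np.savez(f'{n}0.npz',W=world(c,f))
    print(n,f,-np.array(c['R']).T@c['t'],c['R'][2])
print(arm.observe(),arm.tip_reach)
E
```

```text
pics
scene 491.9994838680185 [-0.36477636 -0.31349847  0.88675379] [ 0.69338038  0.35249382 -0.62846779]
top 427.3187510224446 [0.21969705 0.14006326 1.41385839] [ 0.21827186  0.00409719 -0.9758794 ]
{'t': 0.1, 'joint_pos': array([-1.42098518e+00,  2.76547682e-01,  1.50596171e+00,  4.18653569e-07,
        1.36072462e+00, -1.20991691e-01]), 'qd': array([ 8.91868400e-05, -1.32901976e-03, -2.33685522e-03,  5.76115768e-04,
       -4.77870066e-04,  6.04918415e-04]), 'tau': array([ 2.16674598e-03, -4.05452621e+01, -2.37780136e+01,  7.02744978e-02,
        2.98175623e-02, -5.35921993e-05]), 'tcp_pos': array([ 0.15374493, -0.55358091,  0.22370001]), 'tcp_rot': array([-3.13996335e+00, -1.98511848e-04,  2.70802585e-01]), 'wrist_force': array([0.40241262, 0.04583949, 0.98765963]), 'wrist_torque': array([-0.01455892,  0.01156202,  0.04103582]), 'grasp_force': 0.0, 'gripper_width': 0.0938151842237471} 0.019
```

View pics/scene0.png

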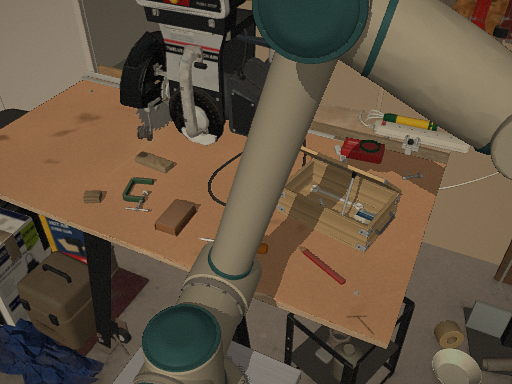

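View pics/top0.png

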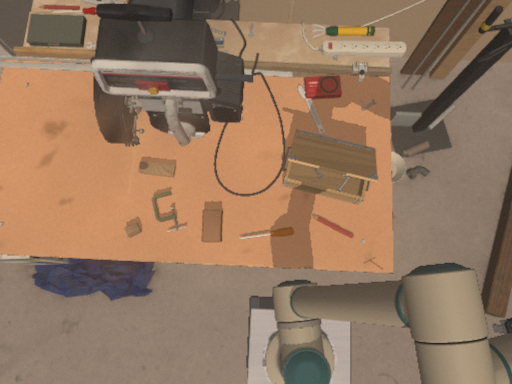

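Scene: case at about (340,205), lid open with the stay at (348,190). Top: lid quadrilateral around (290..376,133..178), front wall running about (285,185) to (365,205); pencil at (332,225), screwdriver at (268,233).

```bash
python3 - <<'E'
from h import *
W=np.load('top0.npz')['W']; I=cv2.imread('pics/top0.png')
cv2.imwrite('pics/c.png',np.hstack([cv2.resize(I[110:250,260:400],(560,560),interpolation=cv2.INTER_CUBIC)]))
R=W[120:215,275:385]
z=R[...,2]
for lo,hi in((.075,.095),):
    P=R[(z>lo)&(z<hi)]; print(len(P)); 
    r=cv2.minAreaRect(P[:,:2].astype(np.float32)); print(r, cv2.boxPoints(r))
P=R[(z>.1)&(z<.26)]; print(len(P),P.min(0),P.max(0))
# lid plane by ransac
rng=np.random.default_rng(0);best=None
for _ in range(300):
    a=P[rng.choice(len(P),3,False)];n=np.cross(a[1]-a[0],a[2]-a[0]);n/=np.linalg.norm(n)+1e-12
    k=abs((P-a[0])@n)<.003
    if best is None or k.sum()>best.sum():best=k
Q=P[best];m=Q.mean(0);n=np.linalg.svd(Q-m,full_matrices=False)[2][2];n*=np.sign(n[2])
print(best.sum(),'n',n,'tilt',np.arccos(n[2]),'yaw of case x',np.arctan2(n[1],n[0]), np.arctan2(-n[1],-n[0]))
# corners of the lid in plane
ex=np.array([n[0],n[1],0]);ex/=np.linalg.norm(ex);ey=np.cross([0,0,1],ex);es=np.cross(n,ey) 
s=(Q-m)@es;t=(Q-m)@ey;print(m,es,np.percentile(s,[0,1,99,100]),np.percentile(t,[0,1,99,100]))
for a in np.percentile(s,[.5,99.5]):
  for b in np.percentile(t,[.5,99.5]):print(m+a*es+b*ey)
E
```

```text
475
((0.6124746799468994, -0.0684000700712204), (0.2638591527938843, 0.17821289598941803), 78.1108169555664) [[ 0.4980997  -0.1791418 ]
 [ 0.6724895  -0.21585713]
 [ 0.7268497   0.04234166]
 [ 0.55245984  0.07905699]]
2785 [ 0.52859472 -0.2125524   0.10002283] [0.71646454 0.07248101 0.22021351]
2552 n [ 0.64097683 -0.13185533  0.75615004] tilt 0.713386590310988 yaw of case x -0.20287984885121488 2.938712804738578
[ 0.61862761 -0.07176913  0.16352303] [-0.74064169  0.15235739  0.65439829] [-0.10045931 -0.09551338  0.08278249  0.08633742] [-0.13264489 -0.12912304  0.13087261  0.13433987]
[ 0.66395692 -0.21505752  0.10011184]
[0.71703824 0.04298208 0.10011184]
[ 0.53009953 -0.18752172  0.21838232]
[0.58318085 0.07051788 0.21838232]
```

View pics/c.png

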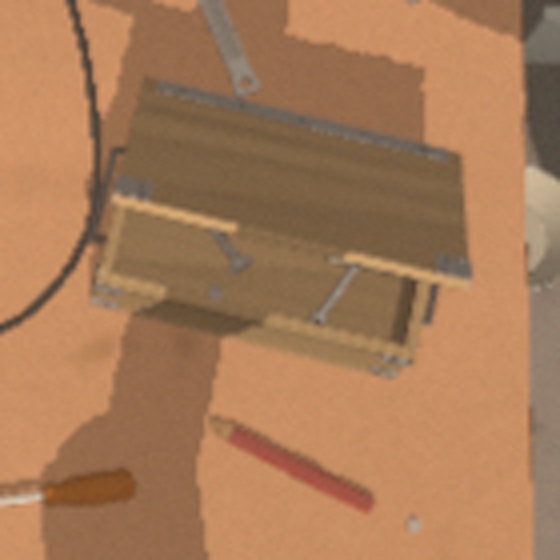

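>>> {"api": "move_arm", "payload": {
  "targets": [
    [0.88,1,0.1,-0.15],
    [0.88,1,0.1,-0.15],
    [0.88,1,0.1,-0.15],
    [0.88,1,0.1,-0.15],
    [0.88,1,0.1,-0.15],
    [0.88,1,0.1,-0.15],
    [0.88,1,0.1,-0.15]
  ],
  "claw": 1,
  "squeeze": 5
}}

```text
t: 0.8
tcp_pos: [0.3313, -0.3516, 0.2446]
tcp_rot: [-3.141, -0.0, -0.196]
wrist_force: [-0.9, -0.6, -0.5]
gripper_width: 0.0414
grasp_force: 0.0
```

>>> {"api": "move_arm", "payload": {
  "targets": [
    [0.8,1,0,0],
    [0.8,1,0,0],
    [0.8,1,0,0],
    [0.8,1,0,0],
    [0.8,1,0,0],
    [0.8,1,0,0],
    [0.8,1,0,0],
    [0.8,1,0,0]
  ]
}}

```text
t: 1.6
tcp_pos: [0.489, -0.1556, 0.2441]
tcp_rot: [3.14, 0.001, -0.202]
wrist_force: [0.4, -1.3, -0.3]
gripper_width: 0.0003
grasp_force: 0.0
```

```bash
python3 - <<'E'
from h import *
o=arm.observe(); print(o['t'],o['tcp_pos'],o['tcp_rot'],o['wrist_force'],o['gripper_width'])
c,f=cam('scene'); W=world(c,f); np.savez('s1.npz',W=W)
cv2.imwrite('pics/s1.png',cv2.resize(c['frame'][120:270,250:450,::-1],(800,600),interpolation=cv2.INTER_CUBIC))
E
```

```text
1.6 [ 0.48897346 -0.15560001  0.24405722] [ 3.14037133e+00  1.34883830e-03 -2.01540174e-01] [ 0.37074652 -1.31082174 -0.31080839] 0.0003045581067877184
```

View pics/s1.png

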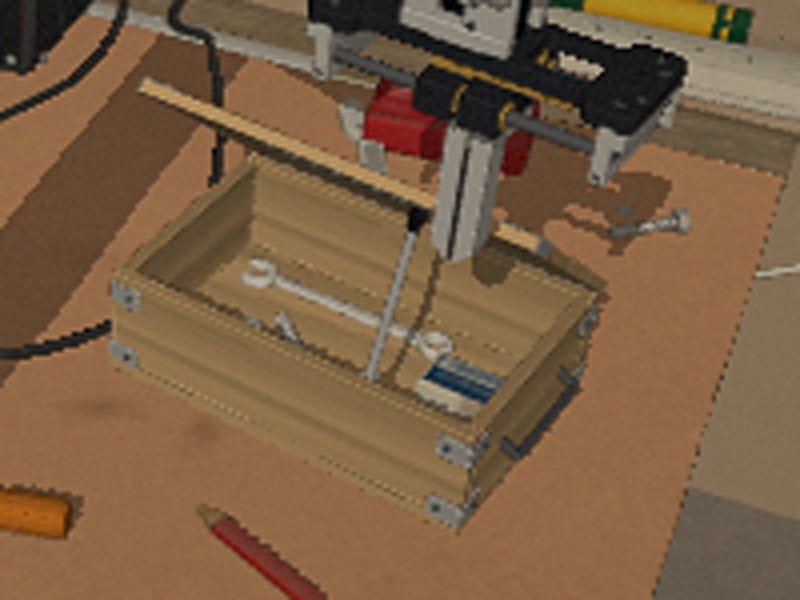

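The closed fingers hang in front of the lid edge, right of the stay; stay cap at crop (416,217), i.e. image (354,174), pivot at crop (372,378), i.e. (343,214).

```bash
cat >> h.py <<'E'
yaw=-.205; O=np.array([.6117,-.0690,0])
ex=np.array([np.cos(yaw),np.sin(yaw),0]); ey=np.array([-ex[1],ex[0],0]); Rc=np.stack([ex,ey,[0,0,1]],1)
tow=lambda p: O+Rc@np.asarray(p,float)
toc=lambda X:(np.asarray(X)-O)@Rc
E
python3 - <<'E'
from h import *
c,f=cam('scene');W=world(c,f);C=toc(W)
crop=lambda p:(p-[250,120])*4
for n,p in dict(pivot=(-.067,-.05,.076),cap=(-.045,-.058,.191),rimFL=(-.085,.13,.085),rimFR=(-.085,-.13,.085),rimBL=(.085,.13,.085),lipL=(-.058,.133,.2096),tipL=None).items() if False else [('pivot',(-.067,-.05,.076)),('cap',(-.045,-.058,.191)),('FL',(-.085,.13,.085)),('FR',(-.085,-.13,.085)),('inFL',(-.075,.12,.085)),('lipL',(-.058,.133,.2096))]:
    print(n,crop(proj(c,f,tow(p))).round())
S=C[120:270,300:430].reshape(-1,3)
S=S[np.isfinite(S).all(1)]
r=S[abs(S[:,2]-.085)<.004]; r=r[(r[:,0]>-.1)&(r[:,0]<.1)&(abs(r[:,1])<.14)]
fr=r[(r[:,0]<-.06)&(abs(r[:,1])<.1)]; print('front rim x',np.percentile(fr[:,0],[2,50,98]),np.polyfit(fr[:,1],fr[:,0],1))
for a in (174,180,190,200,210):
    print(a,[C[a,u].round(3).tolist() for u in range(int(354-(a-174)*.27)-2,int(354-(a-174)*.27)+3)])
t=toc(arm.observe()['tcp_pos']);print('tcp',t)
g=S[(abs(S[:,1]-t[1])<.05)&(abs(S[:,0]-t[0])<.04)]
for z0 in np.arange(.22,.36,.01):
    q=g[abs(g[:,2]-z0)<.005]
    if len(q): print(z0.round(3),len(q),(np.percentile(q[:,0],[2,98])-t[0]).round(3),(np.percentile(q[:,1],[2,98])-t[1]).round(3))
E
```

```text
pivot [364. 377.]
cap [416. 215.]
FL [109. 269.]
FR [470. 437.]
inFL [131. 267.]
lipL [135.  88.]
front rim x [-0.08814415 -0.08198552 -0.06874665] [-0.00698135 -0.08164173]
174 [[-0.05, -0.055, 0.192], [-0.05, -0.058, 0.193], [-0.05, -0.06, 0.194], [-0.048, -0.062, 0.194], [-0.044, -0.062, 0.192]]
180 [[0.078, 0.005, 0.067], [-0.05, -0.055, 0.174], [-0.05, -0.057, 0.175], [-0.049, -0.06, 0.176], [0.075, -0.008, 0.075]]
190 [[0.076, 0.009, 0.031], [-0.055, -0.054, 0.147], [-0.054, -0.056, 0.147], [-0.053, -0.058, 0.148], [0.073, -0.004, 0.04]]
200 [[0.042, -0.002, 0.024], [-0.063, -0.053, 0.121], [-0.062, -0.055, 0.121], [-0.059, -0.056, 0.12], [0.052, -0.009, 0.021]]
210 [[-0.067, -0.051, 0.09], [-0.068, -0.054, 0.093], [-0.063, -0.054, 0.09], [0.018, -0.02, 0.014], [0.018, -0.023, 0.016]]
tcp [-0.10264815 -0.11000735  0.24435578]
0.23 27 [-0.012  0.001] [-0.01  0.01]
0.24 49 [-0.012  0.004] [-0.012  0.013]
0.25 53 [-0.012  0.006] [-0.012  0.012]
0.26 57 [-0.012  0.006] [-0.012  0.012]
0.27 58 [-0.011  0.007] [-0.012  0.012]
0.28 56 [-0.011  0.007] [-0.012  0.013]
0.29 60 [-0.013  0.006] [-0.012  0.012]
0.3 58 [-0.013  0.008] [-0.012  0.013]
0.31 29 [-0.012 -0.003] [-0.012  0.012]
0.32 7 [-0.014  0.012] [-0.022 -0.02 ]
0.33 98 [-0.036  0.004] [-0.032  0.035]
0.34 232 [-0.035  0.026] [-0.047  0.047]
0.35 198 [-0.034  0.021] [-0.044  0.023]
```

>>> {"api": "move_arm", "payload": {
  "targets": [
    [0.085,0.12,0,-0.001],
    [0.085,0.12,-0.15,-0.001],
    [0.085,0.12,-0.3,-0.001],
    [0.085,0.12,-0.45,-0.001],
    [0.085,0.12,-0.485,-0.001],
    [0.085,0.12,-0.485,-0.001],
    [0.085,0.12,-0.485,-0.001]
  ]
}}

```text
t: 2.4
tcp_pos: [0.5075, -0.1312, 0.1488]
tcp_rot: [3.141, -0.002, -0.205]
wrist_force: [0.5, -0.3, -0.5]
gripper_width: 0.0005
grasp_force: 0.0
```

```bash
cat >> h.py <<'E'
def lid(C):
    "lid front edge strip in the case frame: median x,z per side; lid angle from edge"
    S=C[120:230,290:440].reshape(-1,3); S=S[np.isfinite(S).all(1)]
    out=[]
    for a,b in((.02,.12),(-.128,-.11)):
        q=S[(S[:,1]>a)&(S[:,1]<b)&(S[:,0]<-.03)&(S[:,0]>-.125)&(S[:,2]>.098)&(S[:,2]<.24)]
        if len(q)>5: m=np.median(q,0); out.append((len(q),m.round(4).tolist(),round(float(np.arctan2(m[2]-.085,.085-m[0])),3)))
    return out
def rep(fn=None):
    F=[]
    for i in range(3):
        c,f=cam('scene'); F.append(arm.observe()['wrist_force'])
    C=toc(world(c,f)); o=arm.observe()
    print('t',o['t'],'tcp case',toc(o['tcp_pos']).round(4),'rot',o['tcp_rot'].round(3),'F case',(np.mean(F,0)@Rc).round(2),'sd',np.std(F,0).round(2),'lid',lid(C))
    if fn: cv2.imwrite(fn,cv2.resize(c['frame'][120:270,250:450,::-1],(800,600),interpolation=cv2.INTER_CUBIC))
E
python3 -c "
from h import *
rep('pics/s2.png')"
```

```text
t 2.55 tcp case [-0.0892 -0.0816  0.1491] rot [ 3.141e+00 -3.000e-03 -2.040e-01] F case [-0.22 -0.03  0.2 ] sd [0.24 0.07 0.2 ] lid [(124, [-0.0554, 0.081, 0.213], 0.739), (11, [-0.0565, -0.1142, 0.2114], 0.729)]
```

View pics/s2.png

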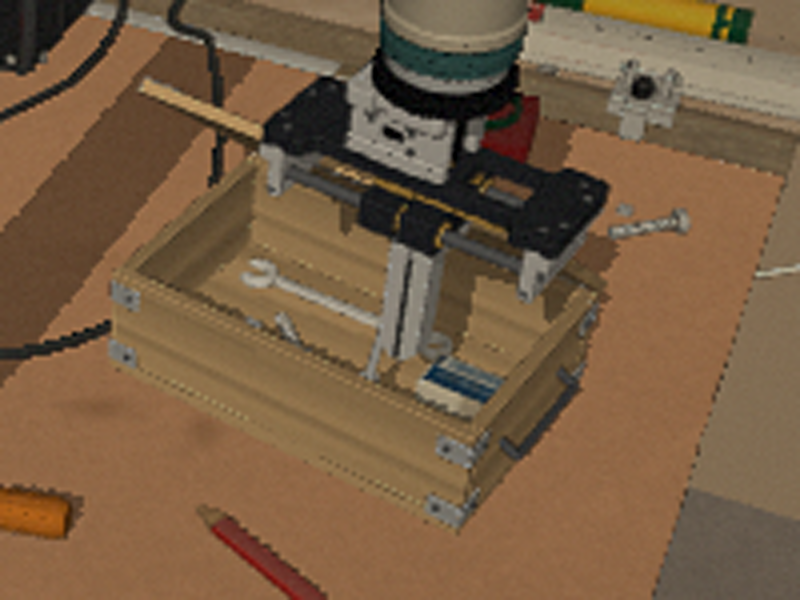

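>>> {"api": "move_arm", "payload": {
  "targets": [
    [0.0,0.0,-0.02,0],
    [0.03,-0.006,-0.02,0],
    [0.06,-0.012,-0.02,0],
    [0.08,-0.016,-0.02,0],
    [0.08,-0.016,-0.02,0],
    [0.08,-0.016,-0.02,0]
  ]
}}

```text
t: 3.15
tcp_pos: [0.5229, -0.1332, 0.1433]
tcp_rot: [3.142, 0.001, -0.203]
wrist_force: [-0.0, 0.0, -0.8]
gripper_width: 0.0003
grasp_force: 0.0
```

```bash
python3 -c "
from h import *
rep()"
```

```text
t 3.3 tcp case [-0.0742 -0.081   0.1434] rot [ 3.142  0.    -0.204] F case [ 0.09  0.25 -0.12] sd [0.25 0.62 0.1 ] lid [(134, [-0.0553, 0.0781, 0.2129], 0.739), (70, [-0.0563, -0.1176, 0.2352], 0.816)]
```

>>> {"api": "move_arm", "payload": {
  "targets": [
    [0.01,-0.002,0,0],
    [0.02,-0.004,0,0],
    [0.025,-0.005,0,0],
    [0.025,-0.005,0,0],
    [0.025,-0.005,0,0]
  ]
}}

```text
t: 3.8
tcp_pos: [0.5278, -0.1343, 0.1434]
tcp_rot: [3.142, 0.0, -0.204]
wrist_force: [0.3, 0.3, 0.1]
gripper_width: 0.0005
grasp_force: 0.0
```

```bash
python3 -c "
from h import *
rep()"
```

```text
t 3.95 tcp case [-0.0689 -0.081   0.1435] rot [ 3.141  0.    -0.204] F case [-0.38 -0.06 -0.04] sd [0.25 0.06 0.5 ] lid [(143, [-0.0547, 0.0747, 0.2126], 0.74), (64, [-0.0548, -0.1191, 0.2359], 0.824)]
```

>>> {"api": "move_arm", "payload": {
  "targets": [
    [0.005,-0.001,0,0],
    [0.01,-0.002,0,0],
    [0.01,-0.002,0,0],
    [0.01,-0.002,0,0]
  ]
}}

```text
t: 4.35
tcp_pos: [0.5292, -0.1345, 0.1435]
tcp_rot: [3.141, 0.001, -0.204]
wrist_force: [-2.6, 0.8, 1.8]
gripper_width: 0.0007
grasp_force: 1.4
```

```bash
python3 -c "
from h import *
rep()"
```

```text
t 4.5 tcp case [-0.0674 -0.081   0.1435] rot [ 3.142e+00  1.000e-03 -2.040e-01] F case [-3.02  0.    1.71] sd [0.31 0.25 0.65] lid [(149, [-0.0552, 0.0736, 0.2128], 0.739), (58, [-0.0556, -0.1186, 0.2349], 0.817)]
```

>>> {"api": "move_arm", "payload": {
  "targets": [
    [0.005,0.02,0,0],
    [0.01,0.039,0,0],
    [0.0135,0.054,0,0],
    [0.0155,0.064,0,0],
    [0.0175,0.074,0,0],
    [0.0185,0.079,0,0],
    [0.0185,0.079,0,0]
  ]
}}

```text
t: 5.2
tcp_pos: [0.5336, -0.1185, 0.1434]
tcp_rot: [-3.141, -0.0, -0.203]
wrist_force: [-3.0, -1.6, 0.7]
gripper_width: 0.0009
grasp_force: 1.3
```

```bash
python3 -c "
from h import *
rep('pics/s3.png')"
```

```text
t 5.35 tcp case [-0.0664 -0.0644  0.1435] rot [-3.141 -0.    -0.204] F case [-2.67 -0.99 -0.4 ] sd [0.36 0.31 1.08] lid [(117, [-0.0542, 0.0843, 0.2139], 0.747), (33, [-0.0929, -0.1177, 0.2365], 0.705)]
```

View pics/s3.png

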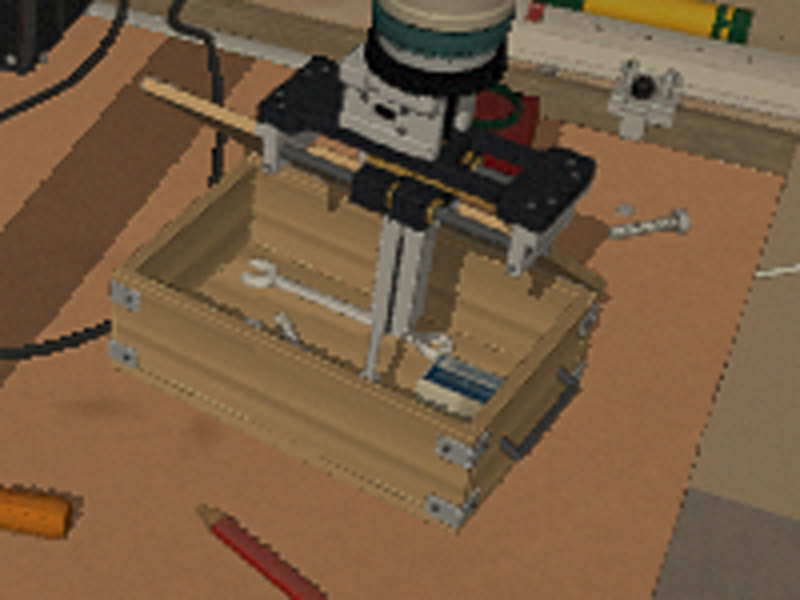

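The stay (crop 375,345 to 383,230) is now against the left side of the fingers, about upright, and moves with them.

>>> {"api": "move_arm", "payload": {
  "targets": [
    [0.002,0.01,0,0],
    [0.004,0.02,0,0],
    [0.006,0.03,0,0],
    [0.008,0.04,0,0],
    [0.01,0.05,0,0],
    [0.012,0.06,0,0],
    [0.012,0.06,0,0]
  ]
}}

```text
t: 6.05
tcp_pos: [0.5361, -0.1064, 0.1435]
tcp_rot: [-3.141, -0.0, -0.203]
wrist_force: [-2.8, 0.2, 0.1]
gripper_width: 0.0004
grasp_force: 1.1
```

```bash
python3 -c "
from h import *
rep('pics/s4.png')"
```

```text
t 6.2 tcp case [-0.0664 -0.052   0.1435] rot [-3.141 -0.    -0.204] F case [-2.27 -0.21 -0.02] sd [0.17 0.35 0.55] lid [(156, [-0.0559, 0.0724, 0.2163], 0.75), (28, [-0.096, -0.1217, 0.2357], 0.694)]
```

View pics/s4.png

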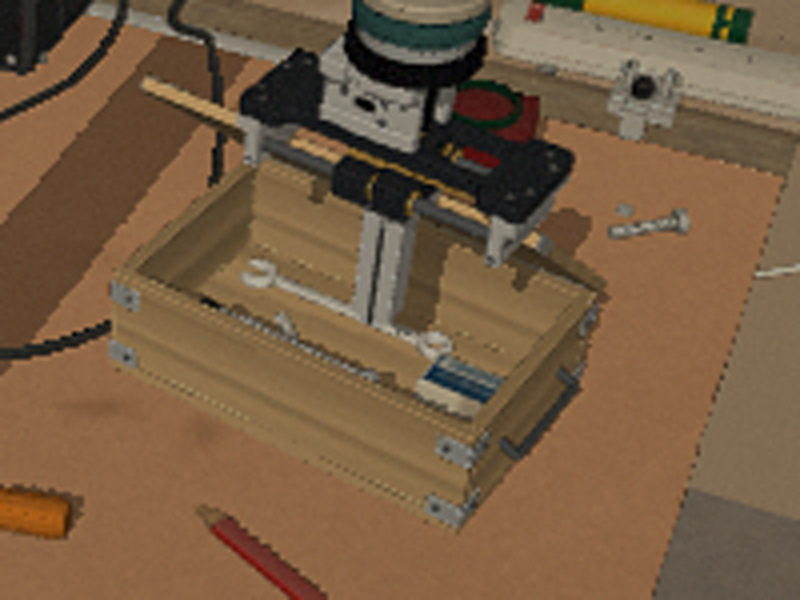

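The stay lies flat along the front wall (crop 205,300 to 375,375) and the lid hangs on the fingers, still open. Now lowering.

>>> {"api": "move_arm", "payload": {
  "targets": [
    [-0.012,0.0025,0,0],
    [-0.027,0.0055,0,0],
    [-0.042,0.009,0,0],
    [-0.057,0.012,0,0],
    [-0.072,0.015,0,0],
    [-0.087,0.018,0,0],
    [-0.102,0.021,0,0],
    [-0.117,0.0245,0,0],
    [-0.117,0.0245,0,0],
    [-0.117,0.0245,0,0]
  ]
}}

```text
t: 7.2
tcp_pos: [0.5116, -0.1018, 0.1433]
tcp_rot: [3.142, 0.002, -0.204]
wrist_force: [-4.2, 0.3, 0.4]
gripper_width: 0.0005
grasp_force: 1.9
```

```bash
python3 -c "
from h import *
rep()"
```

```text
t 7.35 tcp case [-0.0913 -0.0524  0.1433] rot [ 3.142e+00  2.000e-03 -2.030e-01] F case [-4.19 -0.24 -0.14] sd [0.29 0.3  0.38] lid [(283, [-0.0772, 0.0506, 0.1786], 0.523), (88, [-0.0782, -0.1189, 0.18], 0.527)]
```

>>> {"api": "move_arm", "payload": {
  "targets": [
    [-0.012,0.0025,-0.005,0],
    [-0.024,0.005,-0.015,0],
    [-0.036,0.0075,-0.025,0],
    [-0.048,0.01,-0.035,0],
    [-0.058,0.012,-0.045,0],
    [-0.066,0.0135,-0.055,0]
  ]
}}

```text
t: 7.95
tcp_pos: [0.499, -0.0992, 0.1322]
tcp_rot: [3.141, 0.0, -0.204]
wrist_force: [-2.0, -0.4, -2.2]
gripper_width: 0.0004
grasp_force: 0.8
```

```bash
python3 -c "
from h import *
print((arm.observe()['wrist_force']@Rc).round(2))
rep()"
```

```text
[-1.92 -0.77 -2.17]
t 8.1 tcp case [-0.1046 -0.0525  0.1322] rot [-3.142e+00  2.000e-03 -2.040e-01] F case [-2.61 -0.32 -1.36] sd [0.37 0.64 0.71] lid [(412, [-0.0712, 0.0574, 0.1457], 0.371), (113, [-0.0744, -0.1189, 0.1472], 0.372)]
```

>>> {"api": "move_arm", "payload": {
  "targets": [
    [-0.005,0.001,-0.016,0],
    [-0.01,0.002,-0.033,0],
    [-0.014,0.003,-0.049,0],
    [-0.018,0.004,-0.066,0],
    [-0.0215,0.0045,-0.082,0],
    [-0.025,0.005,-0.099,0],
    [-0.028,0.006,-0.115,0],
    [-0.03,0.0062,-0.132,0],
    [-0.033,0.007,-0.148,0],
    [-0.034,0.007,-0.165,0]
  ]
}}

```text
t: 9.1
tcp_pos: [0.4909, -0.0975, 0.0987]
tcp_rot: [3.142, 0.003, -0.203]
wrist_force: [-6.8, 0.9, -1.5]
gripper_width: 0.0002
grasp_force: 3.1
```

```bash
cat > h2.py <<'E'
from h import *
def q():
    o=arm.observe();F=o['wrist_force']@Rc
    c,f=cam('scene');C=toc(world(c,f))
    S=C[120:230,290:440].reshape(-1,3);S=S[np.isfinite(S).all(1)]
    k=S[(S[:,1]>.0)&(S[:,1]<.12)&(S[:,0]>-.09)&(S[:,0]<.07)&(S[:,2]>.09)&(S[:,2]<.2)]
    p=np.polyfit(k[:,0],k[:,2],1) if len(k)>20 else None
    e=S[(S[:,1]>.0)&(S[:,1]<.12)&(S[:,0]<-.092)&(S[:,2]>.07)&(S[:,2]<.2)]
    print('F',F.round(2),'tcp',toc(o['tcp_pos']).round(4),'lid slope angle',len(k),None if p is None else -np.arctan(p[0]).round(3),'edge',len(e),np.median(e,0).round(4) if len(e) else '')
    return c
E
python3 -c "
from h2 import *
q()"
```

```text
F [-6.8  -0.54 -1.46] tcp [-0.1124 -0.0525  0.0987] lid slope angle 353 0.138 edge 258 [-0.1026  0.024   0.1202]
```

>>> {"api": "move_arm", "payload": {
  "targets": [
    [-0.002,0.0004,-0.016,0],
    [-0.004,0.0008,-0.032,0],
    [-0.006,0.0012,-0.048,0],
    [-0.0075,0.0015,-0.064,0]
  ]
}}

```text
t: 9.55
tcp_pos: [0.4896, -0.0972, 0.0859]
tcp_rot: [-3.142, 0.003, -0.203]
wrist_force: [-5.6, 0.2, -2.6]
gripper_width: 0.0008
grasp_force: 2.7
```

```bash
python3 -c "
from h2 import *
q()"
```

```text
F [-5.52 -0.9  -2.6 ] tcp [-0.1138 -0.0525  0.0859] lid slope angle 402 0.069 edge 291 [-0.1051  0.0237  0.1081]
```

>>> {"api": "move_arm", "payload": {
  "targets": [
    [0,0,-0.0125,0],
    [-0.001,0,-0.025,0],
    [-0.001,0,-0.0375,0],
    [-0.0015,0,-0.05,0],
    [-0.0015,0,-0.0625,0]
  ]
}}

```text
t: 10.1
tcp_pos: [0.489, -0.0971, 0.0734]
tcp_rot: [-3.141, 0.004, -0.203]
wrist_force: [-6.1, 0.8, -2.2]
gripper_width: 0.0003
grasp_force: 3.1
```

```bash
python3 -c "
from h2 import *
q()"
```

```text
F [-6.14 -0.46 -2.15] tcp [-0.1144 -0.0525  0.0734] lid slope angle 487 0.069 edge 530 [-0.1186  0.0223  0.1775]
```

>>> {"api": "move_arm", "payload": {
  "targets": [
    [0,0,-0.0125,0],
    [0,0,-0.025,0],
    [0,0,-0.0375,0],
    [0,0,-0.045,0]
  ]
}}

```text
t: 10.55
tcp_pos: [0.4889, -0.0971, 0.0655]
tcp_rot: [-3.142, 0.003, -0.203]
wrist_force: [-8.7, 1.9, 7.8]
gripper_width: 0.0004
grasp_force: 4.6
```

```bash
python3 -c "
from h2 import *
c=q()
cv2.imwrite('pics/s5.png',cv2.resize(c['frame'][120:270,250:450,::-1],(800,600),interpolation=cv2.INTER_CUBIC))"
```

```text
F [-8.95  0.13  7.76] tcp [-0.1145 -0.0525  0.0655] lid slope angle 487 0.069 edge 530 [-0.1175  0.0226  0.1691]
```

View pics/s5.png

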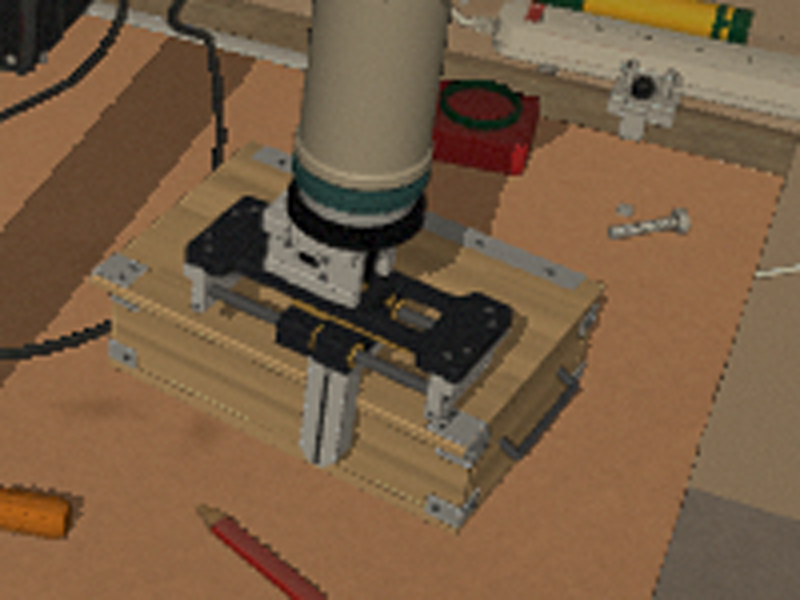

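The lid lies shut on the case (front edge from crop (95,270) to (480,450)). The vertical force has reversed, so the fingers are now pressing it down. I'll back off and rise.

>>> {"api": "move_arm", "payload": {
  "targets": [
    [-0.02,0.004,0,0],
    [-0.06,0.012,0,0],
    [-0.15,0.03,0,0],
    [-0.3,0.06,0,0],
    [-0.4,0.08,0.1,0],
    [-0.5,0.1,0.4,0],
    [-0.6,0.12,0.7,0],
    [-0.6,0.12,0.7,0],
    [-0.6,0.12,0.7,0],
    [-0.6,0.12,0.7,0],
    [-0.6,0.12,0.7,0]
  ]
}}

```text
t: 11.7
tcp_pos: [0.3706, -0.0735, 0.2041]
tcp_rot: [-3.141, 0.001, -0.204]
wrist_force: [0.3, -0.3, -0.3]
gripper_width: 0.0007
grasp_force: 0.0
```

```bash
python3 - <<'E'
from h import *
c,f=cam('top');C=toc(world(c,f));S=C[115:220,270:390].reshape(-1,3);S=S[np.isfinite(S).all(1)]
k=S[(abs(S[:,0])<.08)&(abs(S[:,1])<.12)];p=np.polyfit(k[:,0],k[:,2],1);print('slope',-p[0],'z',np.median(k[:,2]),len(k))
o=arm.observe();print(o['tcp_pos'],o['wrist_force'],abs(o['qd']).max())
cv2.imwrite('pics/t2.png',c['frame'][...,::-1])
E
```

```text
slope -0.002059775125092652 z 0.09421105151032558 3412
[ 0.37042841 -0.07342526  0.20380906] [ 0.2900982   0.29222542 -1.04742018] 0.008279009931220837
```

View pics/t2.png

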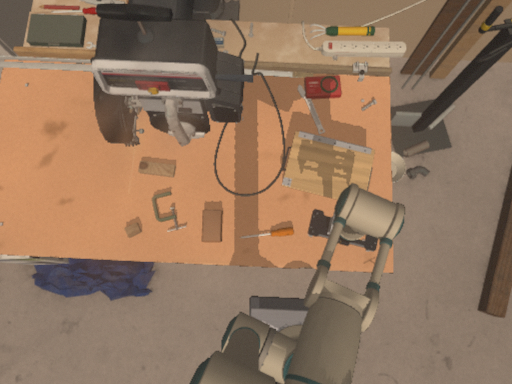

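The lid is flat (slope about 0.002, top at z = 0.094, around (328,165)), the hand is clear at about (345,230), and everything visible is where it was.

```bash
python3 -c "
from rig import arm
print(arm.close_job())"
```

```text
the job is handed in; nothing more can be done
None
```

The stay is folded flat in the case, the lid was caught on the fingers and lowered until fully shut without a slam, the hand is clear, and the job is handed in (no verdict was returned); light finger contact may have lifted the lid by about 0.01 rad just before the stay slipped.

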